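# Pump up a battery-case leak tester

## Task

Start a leak test on the battery case docked in the tester: push the orange vent lever all the way over to its other stop to shut it, then press the red spring plunger down and let it up again, stroke after stroke, until the green indicator pin has popped fully out and the white band round its foot shows. It is all done by pushing with the fingertips: pick nothing up, do not touch the pin itself, and do not shift the case or the other things on the bench. Finish with the plunger let up and the vent still shut.

Things in the scene. Friction and masses are not known exactly. Their poses are not given: they have to be found in the camera images.
- tester: Leak tester fixed to the bench: grey plate 180 (x) x 300 (y) x 12 mm. Origin: centre of its underside; x points from its front to its back. On it, mm: aluminium pump cylinder (66 across, top z 125) at x -40, y 100; blue block with the pin (60 x 70, top z 110) at x -40, y 0; blue lever pedestal (50 x 40, top z 72) at x -40, y -100; docked case around x 47, y 20.
- plunger (a joint): Travel of the plunger, m: 0 up, 0.015 fully down (vertical). A spring pushes it back up (about 6 N at the top, 9 N at the bottom; pumping adds up to 3 N). Each full or nearly full stroke (12 mm or more down, then all the way up) lifts the pin by one notch as the plunger comes up; while the vent is open the pin sinks back each time.
- plunger_top (a point): Centre of the flat top of the plunger's red mushroom cap (48 mm across, 15 mm thick), 169 mm above the bench when up; moves with the plunger.
- vent_lever (a joint): Angle of the vent lever, rad: 0 open, leaning 0.6 rad from upright towards the tester's front (-x); 1.2 shut, leaning 0.6 rad towards its back (+x). It stays where it is left; about 1 N at the knob moves it. It starts at or near open. Below about 1.1 the vent still leaks, and opening it later lets the pin sink back.
- lever_knob (a point): Centre of the orange ball knob (24 mm across) at the end of the vent lever, 80 mm from the hinge along a 10 mm thick steel stem; moves with the lever in the tester's x-z plane.
- lever_hinge (a point): The vent lever's hinge point on the pedestal, 75 mm above the bench; the hinge axis is the tester's y.
- pin: The green indicator pin, 16 mm across, upright in the middle of the blue block, out of which it rises in notches of 8 mm, normally one a stroke: four to six strokes from in to fully out, 40 mm in all (it may settle back by up to 2 mm). It stays up; more strokes do no harm. A white band round its foot shows above the block only when it is fully out. Origin: centre of its hidden underside. Not to be touched.
- pin_top (a point): Centre of the pin's top: 115 mm above the bench when in, 153 to 155 mm when fully out.
- case: The battery case under test, 151 mm (its y) x 65 mm (its x) x 94 mm, dark green with a black lid, loose, docked on the tester's plate. Origin: centre of its underside. Not to be shifted.
- spare_battery: Loose spare battery, 151 x 65 x 94 mm, dark green with a black lid. Origin: centre of its underside; leave alone.
- jar: Loose amber jar, 64 mm across, 85 mm tall. Origin: centre of its underside; leave alone.
- screwdriver: Loose yellow-handled screwdriver, 200 mm long along its x. Leave alone.
- brush: Loose brush with a wooden handle, 160 mm long along its x. Leave alone.
- meter: Loose grey hand meter with a knob, 130 x 70 x 42 mm, lying on its back. Origin: centre of its underside; leave alone.

How it is judged:
On the way, in this order (a step that is already met when the one before it is completed fails the run):
1. the vent lever is pushed over to shut (past 1.1 rad) (value of joint vent_lever above 1.1 rad), for 0.2 s.
2. the pin has popped fully out (34 mm or more) (height (world z) of pin_top above 0.149 m), for 0.2 s.
At the end, for the whole second after the job is handed in: The pin is out by 34 mm or more (its top 149 mm or more above the bench), the vent lever is past 1.1 rad, the plunger is back up (under 3 mm of travel), and the case still stands upright in its dock (within 12 mm) (height (world z) of pin_top above 0.149 m and value of joint vent_lever above 1.1 rad and value of joint plunger below 0.003 m and distance of case from where it was at the start of the episode below 0.012 m and angle between case's own z axis and vertical below 0.1 rad); the robot touches nothing.
It fails at once if the indicator pin is touched with more than 1 N (contact force between any of the fingers, the arm and pin above 1 N).
It fails at once if the case is shifted or lifted by more than 12 mm (distance of case from where it was at the start of the episode above 0.012 m).
It fails at once if another thing on the bench is moved or lifted by more than 25 mm (distance of any of spare_battery, jar, screwdriver, brush, meter from where it was at the start of the episode above 0.025 m).
It also fails if it takes over 50 s, if anything falls off the work surface, if the arm or the gripper's body presses on something with over 40 N, if the wrist force passes 120 N, or if a joint passes its speed limit or range.

## Robot

A 6-joint arm with a two-finger parallel gripper is mounted at the origin on the work surface. World frame = base frame: x ahead of the robot, y to its left, z up, the work surface at z = 0. Lengths are in m, angles in rad, forces in N, time in s.
With the tool pointing down it reaches from about 0.3 to 0.775 m from the base axis. Payload 14.6 kg.
Tool frame: the origin (TCP) lies at the very end of the fingers, on their centre line; the grasp point (between the pads) lies 19 mm behind it (pinch_z is the distance from the TCP to the grasp point, in m); z points along the fingers, y is the direction in which the jaws open and shut (so a half turn about z gives the same grasp; the last joint's range is limited). The gripper opens to 94 mm and grips with 3 to 60 N. Pads are 16 mm wide; open, the fingers measure 119 mm over their backs; the gripper's body (75 mm by 177 mm) begins 78 mm behind the grasp point.
Start: joints at [-1.182, 0.3, 1.521, -0, 1.321, -0.067], TCP at [0.242, -0.494, 0.174] pointing down, gripper open.
Joint ranges: [-3.03, 3.03], [-0.79, 2.21], [0.23, 2.52], [-1.04, 4.18], [0, 3.07], [-2.55, 2.55]. Speed limits (rad/s): [2.22, 2.22, 2.57, 3.14, 3.14, 3.14].

## Interface

Orientations are given as [roll, pitch, yaw] about the fixed x, y, z axes, in that order (R = Rz(yaw) Ry(pitch) Rx(roll)).
In Python, from station import get_obs, camera, hand_in, pinch_z gives the robot as it stands.
- The arm moves only by the tool servo_tool, never from a script. Its argument "moves" is a list that holds one entry, the list of rows, each a list of 7 numbers: the turn, a rotation vector about the tool's x, y, z normalised to -1 to 1, where 1 is pi/2 rad, then the shift along the tool's x, y, z normalised to -1 to 1, where 1 is 500 mm, then the closure, from 0 (fully open) to 1 (shut). In form: [[[rx, ry, rz, x, y, z, hand], ...]]. A call has 1 to 12 rows; each row is the pose to reach, as a shift and turn from the pose measured when the call began, along the tool's axes at that moment; what a row does not reach only later rows make up. A row lasts 1/12 s, in which the tool goes at most 41.7 mm and 7.16 degrees, less where a joint would pass 70% of its speed; a pose out of reach is approached as far as the arm can. A call with a number of a shift or a turn outside -1 to 1 is refused whole. A call with a gripper value outside its range is refused whole. The fingers move at their own pace and stop on an object; "squeeze" is the grip in N (left out, the last holds). Time passes only in rows, so rows that repeat a pose let the fingers close. It gives the time, the measured TCP pose, the force and the opening at its end, in the units of the state.
- get_obs(): the state, without advancing time (a new reading comes with each control period).
- camera(name): name is "scene" or "top" or "wrist"; returns a dict with "color" (420x560x3 uint8, red, green, blue), "intrinsics" (3x3 intrinsics, pixels), "rvec" (rotation vector, rad) and "tvec" (3), from world to camera coordinates, as OpenCV has them. Camera axes: x right, y down, z forward; pixel columns grow to the right and rows downward; lengths in m; the calibration is good to about 2 mm. A picture is of the moment at which its call begins. There is no depth.
- hand_in(): hands the job in, once; it reports no verdict.
The state is a dict: "time_s": time; "qpos": joint angles; "joint_vel": joint speeds; "tau": joint torques, N m; "ee_pos": TCP position; "eef_rot": TCP orientation; "force": force on the tool from outside, world axes, zero at the start; "moment": the same for the moment, N m; "grip_width": finger opening in m.
Only numpy, scipy, OpenCV 4.12 (cv2) and the standard library are available. Lean on these libraries where they do the work, as an engineer would, in place of code of your own. Each camera call takes 0.05 s, during which the arm holds its last target.

## Working session

There is one attempt and no reset: what is moved stays moved. The work goes in short steps, Python scripts to look and compute and a tool call to move; the robot and the scene stay as the last step left them, time stands still between calls to the robot, and variables do not carry over. Pictures are saved under pics/ and viewed, and the job is handed in when it is done.

Besides the shell and the picture viewer there is one more tool, called after "Call:" by a JSON object that holds its "fn" and its "kwargs". servo_tool: Moves the arm, as the interface text tells. Scaled input: -1 to 1 covers 500 mm each way for a shift and pi/2 rad each way for a turn. Its arguments: {"type":"object","properties":{"moves":{"type":"array"},"squeeze":{"type":"number"}},"required":["moves"]}

```bash
ls; mkdir -p pics; python3 - <<'E'
from station import get_obs,camera
import cv2,numpy as np
o=get_obs(); print({k:np.round(v,4) for k,v in o.items()})
for n in("scene","top"):
    c=camera(n); cv2.imwrite(f"pics/{n}0.png",c["color"][:,:,::-1]); print(n,c["intrinsics"].tolist(),c["rvec"],c["tvec"])
E
```

```text
pics
{'time_s': np.float64(0.0), 'qpos': array([-1.1816,  0.3005,  1.5216, -0.    ,  1.3207, -0.0666]), 'joint_vel': array([ 0.0003,  0.0003, -0.0003,  0.0015,  0.0013,  0.0002]), 'tau': array([-8.00000e-04, -5.31815e+01, -3.52739e+01,  7.07000e-02,
        2.45000e-02, -1.00000e-04]), 'ee_pos': array([ 0.242 , -0.4936,  0.1735]), 'eef_rot': array([-3.1404e+00, -1.0000e-04,  4.5580e-01]), 'force': array([0.2807, 1.2314, 0.5444]), 'moment': array([ 0.0222, -0.0536,  0.0463]), 'grip_width': np.float64(0.0939)}
scene [[540.6117252032558, 0.0, 276.67517439568985], [0.0, 540.6117252032558, 211.69860660160316], [0.0, 0.0, 1.0]] [ 2.02711745  1.66963099 -0.53284059] [-0.11621984 -0.32553891  1.81286533]
top [[487.0879753356004, 0.0, 281.2647192481524], [0.0, 487.0879753356004, 215.92791618410854], [0.0, 0.0, 1.0]] [ 2.20129883 -2.16452455  0.10376991] [-0.0052587   0.47521776  1.52994208]
```

View pics/scene0.png

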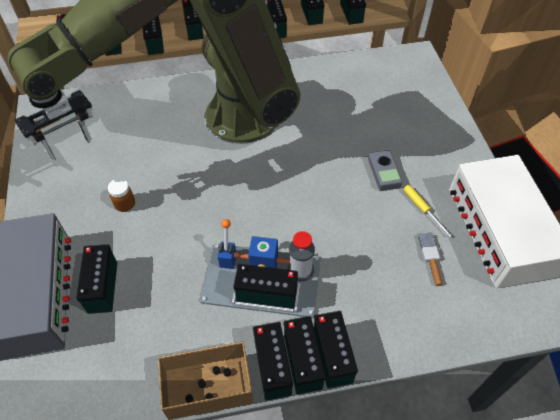

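View pics/top0.png

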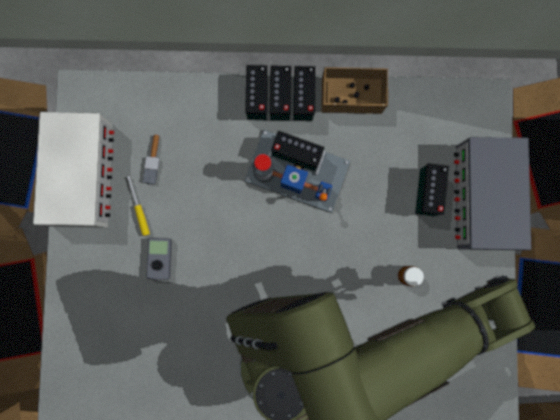

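The scene view shows the red cap at about (303,240), the knob at (226,224) and the pin block at (263,247). In the top view they are at (262,163), (324,195) and (294,178). Next I'll mask and triangulate them.

```bash
cat > h.py <<'E'
import cv2,numpy as np
from station import get_obs,camera
def P(c):
    R=cv2.Rodrigues(np.array(c["rvec"],float))[0]; t=np.array(c["tvec"],float).reshape(3); return np.array(c["intrinsics"]),R,t
def ray(c,uv):
    K,R,t=P(c); d=R.T@np.linalg.solve(K,[uv[0],uv[1],1.]); return -R.T@t,d
def onz(c,uv,z):
    o,d=ray(c,uv); return o+d*(z-o[2])/d[2]
def tri(a,ua,b,ub):
    Pa,Pb=[K@np.c_[R,t] for K,R,t in(P(a),P(b))]
    X=cv2.triangulatePoints(Pa,Pb,np.array(ua,float).reshape(2,1),np.array(ub,float).reshape(2,1)).ravel(); return X[:3]/X[3]
def proj(c,X):
    return cv2.projectPoints(np.array(X,float).reshape(-1,1,3),np.array(c["rvec"],float),np.array(c["tvec"],float),np.array(c["intrinsics"]),None)[0].reshape(-1,2)
def blobs(im,lo,hi,roi,mina=8):
    h=cv2.cvtColor(im,cv2.COLOR_RGB2HSV); m=cv2.inRange(h,np.array(lo),np.array(hi)); k=np.zeros_like(m); x0,y0,x1,y1=roi; k[y0:y1,x0:x1]=m[y0:y1,x0:x1]
    n,l,s,ce=cv2.connectedComponentsWithStats(k); return [(s[i,4],s[i,:4].tolist(),ce[i].round(1).tolist()) for i in range(1,n) if s[i,4]>=mina]
E
python3 - <<'E'
from h import *
S=camera("scene");T=camera("top")
for n,c,roi in(("s",S,(190,205,335,320)),("t",T,(240,125,355,215))):
    im=c["color"]
    for nm,lo,hi in(("red",(0,150,90),(5,255,255)),("red2",(174,150,90),(180,255,255)),("orange",(7,170,120),(18,255,255)),("blue",(100,130,60),(125,255,255)),("green",(40,80,60),(85,255,255))):
        print(n,nm,blobs(im,lo,hi,roi,6))
    x0,y0,x1,y1=roi; cr=im[y0:y1,x0:x1,::-1]; cv2.imwrite(f"pics/{n}_crop.png",cv2.resize(cr,None,fx=5,fy=5,interpolation=cv2.INTER_CUBIC)[:600])
E
```

```text
s red [(np.int32(260), [293, 232, 19, 17], [302.0, 239.9]), (np.int32(14), [288, 272, 6, 5], [289.8, 274.9]), (np.int32(6), [319, 317, 2, 3], [319.5, 318.0])]
s red2 []
s orange [(np.int32(50), [222, 220, 8, 8], [225.5, 223.4])]
s blue [(np.int32(650), [248, 237, 30, 31], [263.0, 252.6]), (np.int32(6), [228, 243, 3, 3], [228.7, 243.7]), (np.int32(267), [217, 244, 19, 25], [226.3, 258.5])]
s green [(np.int32(26), [260, 244, 6, 5], [262.5, 246.0])]
t red [(np.int32(196), [255, 154, 16, 17], [262.4, 162.0])]
t red2 []
t orange [(np.int32(32), [321, 194, 6, 6], [323.5, 196.4])]
t blue [(np.int32(357), [281, 165, 27, 27], [293.6, 177.6]), (np.int32(50), [320, 182, 12, 8], [325.6, 185.1]), (np.int32(17), [315, 191, 5, 6], [317.2, 193.7])]
t green [(np.int32(13), [293, 175, 4, 4], [294.4, 176.4])]
```

View pics/s_crop.png

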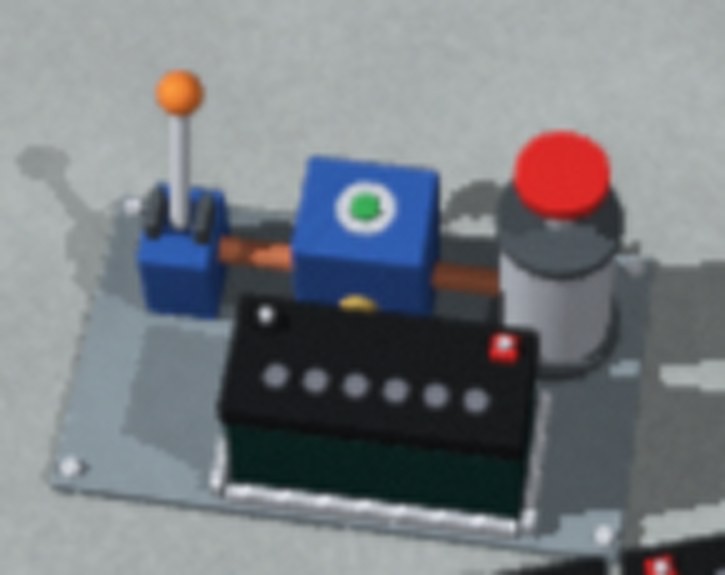

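View pics/t_crop.png

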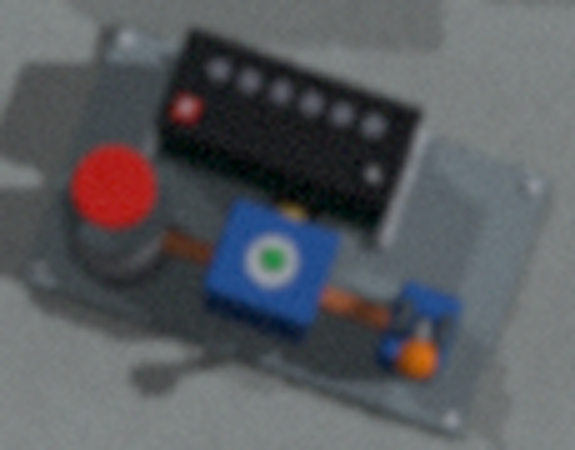

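```bash
python3 - <<'E'
from h import *
S=camera("scene");T=camera("top")
for nm,a,b,z in(("cap",(302,239.9),(262.4,162),.165),("knob",(225.5,223.4),(323.5,196.4),.141),("pin",(262.5,246),(294.4,176.4),.115)):
    print(nm,tri(S,a,T,b).round(4),onz(S,a,z).round(4),onz(T,b,z).round(4))
for uv in((263,131),(348,160),(332,209)): print(onz(T,uv,.012).round(3))
E
```

```text
cap [0.6199 0.0628 0.1635] [0.621  0.0636 0.165 ] [0.6194 0.0616 0.165 ]
knob [ 0.5242 -0.1168  0.1484] [ 0.5195 -0.115   0.141 ] [ 0.5249 -0.1196  0.141 ]
pin [ 0.5878 -0.0324  0.1129] [ 0.5892 -0.0313  0.115 ] [ 0.5872 -0.0339  0.115 ]
[0.752 0.066 0.012]
[ 0.661 -0.21   0.012]
[ 0.501 -0.16   0.012]
```

Cap, pin and knob agree with the given heights and the 100 mm spacing, so the tester yaw is about -0.32. The hinge should be near (0.557,-0.127). First approach: in front of the knob, fingers shut.

```bash
cat >> h.py <<'E'
from scipy.spatial.transform import Rotation as Ro
HX=np.array([.5568,-.1274]);tx=np.array([.949,-.315]);ty=np.array([.315,.949])
def go(p,yaw=-.32):
    o=get_obs(); R=Ro.from_euler('xyz',o["eef_rot"]); G=Ro.from_euler('xyz',[np.pi,0,yaw])
    rv=(R.inv()*G).as_rotvec()/(np.pi/2); s=R.inv().apply(np.array(p)-o["ee_pos"])/.5
    print("row",np.r_[rv,s].round(4).tolist(),"dist",np.linalg.norm(s)*.5)
E
python3 - <<'E'
from h import *
go([*(HX-.1*tx),.132])
T=camera("top");print(onz(T,(412,275),.085),proj(T,[[.5568,-.1274,.075]]))
E
```

```text
row [-0.0002, 0.0001, 0.4939, 0.7451, -0.5209, 0.0839] dist 0.4565032517342522
[ 0.29717203 -0.39521327  0.085     ] [[324.04525437 188.83012056]]
```

Call:
{"fn": "servo_tool", "kwargs": {"moves": [[[0,0,0.494,0.745,-0.521,0,1],[0,0,0.494,0.745,-0.521,0,1],[0,0,0.494,0.745,-0.521,0,1],[0,0,0.494,0.745,-0.521,0,1],[0,0,0.494,0.745,-0.521,0,1],[0,0,0.494,0.745,-0.521,0,1],[0,0,0.494,0.745,-0.521,0,1],[0,0,0.494,0.745,-0.521,0,1],[0,0,0.494,0.745,-0.521,0,1],[0,0,0.494,0.745,-0.521,0,1],[0,0,0.494,0.745,-0.521,0,1],[0,0,0.494,0.745,-0.521,0,1]]], "squeeze": 20}}

```text
time_s: 1.35
ee_pos: [0.4633, -0.0922, 0.1741]
eef_rot: [-3.141, -0.0, -0.318]
force: [-0.7, 0.1, 0.0]
grip_width: 0.0174
```

```bash
python3 - <<'E'
from h import *
go([*(HX-.1*tx),.132])
T=camera("top");S=camera("scene");print(blobs(S["color"],(7,170,120),(18,255,255),(190,205,335,320)))
im=S["color"][180:320,180:340,::-1];cv2.imwrite("pics/s1.png",cv2.resize(im,None,fx=4,fy=4))
E
```

```text
row [-0.0005, -0.0002, 0.0016, -0.0003, 0.008, 0.0843] dist 0.04232824948602485
[(np.int32(49), [222, 220, 8, 8], [225.4, 223.3])]
```

View pics/s1.png

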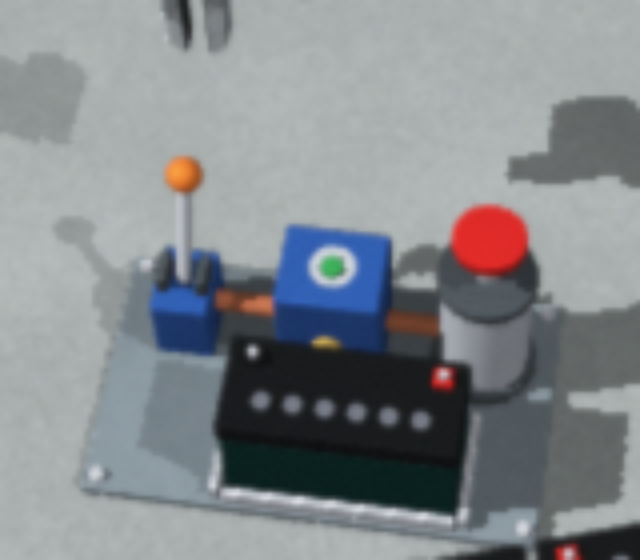

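Fingers (image ~(195,25) in the crop) line up with the lever; lower and push, first to about mid-travel.

Call:
{"fn": "servo_tool", "kwargs": {"moves": [[[0,0,0,0,0.008,0.084,1],[0,0,0,0,0.008,0.084,1],[0,0,0,0.03,0.008,0.084,1],[0,0,0,0.06,0.008,0.084,1],[0,0,0,0.08,0.008,0.084,1],[0,0,0,0.1,0.008,0.084,1],[0,0,0,0.12,0.008,0.084,1],[0,0,0,0.14,0.008,0.084,1],[0,0,0,0.16,0.008,0.084,1],[0,0,0,0.18,0.008,0.084,1],[0,0,0,0.2,0.008,0.084,1],[0,0,0,0.2,0.008,0.084,1]]]}}

```text
time_s: 2.45
ee_pos: [0.557, -0.1299, 0.1327]
eef_rot: [-3.141, 0.0, -0.318]
force: [0.1, -0.3, 0.8]
grip_width: 0.0004
```

```bash
python3 - <<'E'
from h import *
go([*(HX+.025*tx),.132])
S=camera("scene")
im=S["color"][180:320,180:340,::-1];cv2.imwrite("pics/s2.png",cv2.resize(im,None,fx=4,fy=4))
E
```

```text
row [-0.0002, 0.0002, 0.0013, 0.048, -0.0045, 0.0014] dist 0.024116490998858344
```

View pics/s2.png

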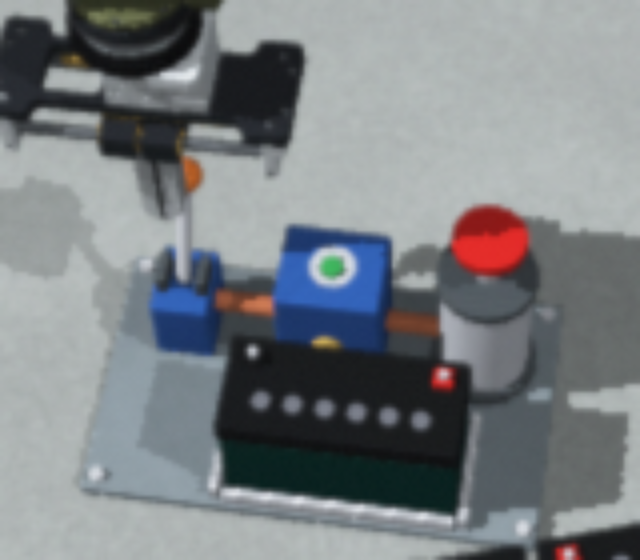

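```bash
python3 - <<'E'
from h import *
S=camera("scene");T=camera("top");o=get_obs();print(o["ee_pos"],o["force"])
for c in(S,T):print(proj(c,[o["ee_pos"],[.5568,-.1274,.075],[.5568,-.1274,.155],[.5125,-.1130,.141]]).round(1).tolist())
im=T["color"][120:225,230:370,::-1];cv2.imwrite("pics/t2.png",cv2.resize(im,None,fx=5,fy=5))
W=camera("wrist");cv2.imwrite("pics/w2.png",W["color"][:,:,::-1])
E
```

```text
[ 0.55589095 -0.12895164  0.13230097] [-0.20106855 -0.13777308 -0.09970516]
[[222.3, 237.8], [224.9, 249.6], [222.2, 233.2], [225.9, 221.1]]
[[326.5, 186.4], [324.0, 188.8], [326.7, 185.0], [321.2, 200.5]]
```

View pics/t2.png

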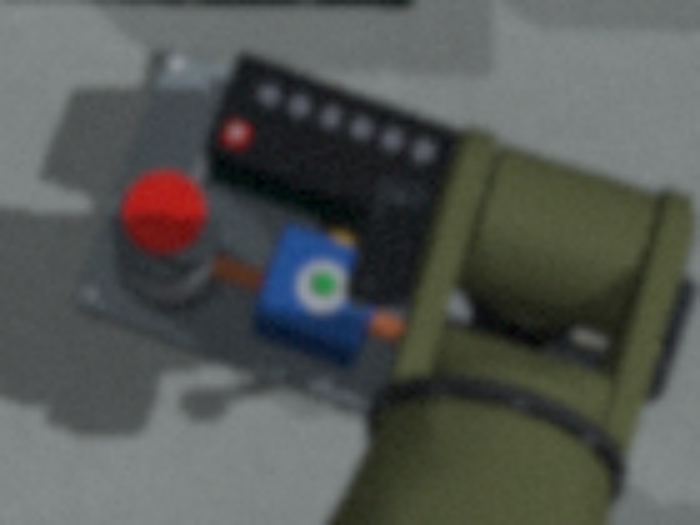

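View pics/w2.png

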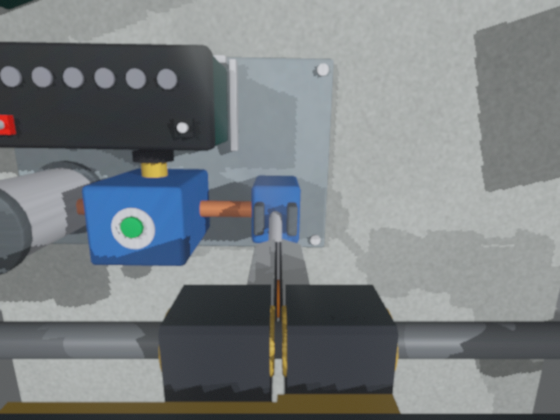

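```bash
python3 - <<'E'
from h import *
W=camera("wrist");im=W["color"][160:360,180:400,::-1];cv2.imwrite("pics/w3.png",cv2.resize(im,None,fx=3,fy=3,interpolation=cv2.INTER_CUBIC))
o=get_obs();p=o["ee_pos"]
print(proj(W,[p,[.5568,-.1274,.075],[.5568,-.1274,.155],[.5242,-.1168,.1484],[*(HX+.045*tx),.141],p+[0,0,.02],p+[0,0,.05]]).round(0).tolist())
S=camera("scene");im=S["color"][200:270,200:270,::-1];cv2.imwrite("pics/s3.png",cv2.resize(im,None,fx=8,fy=8,interpolation=cv2.INTER_CUBIC))
E
```

```text
[[277.0, 234.0], [276.0, 211.0], [275.0, 246.0], [275.0, 294.0], [275.0, 166.0], [277.0, 245.0], [277.0, 266.0]]
```

View pics/w3.png

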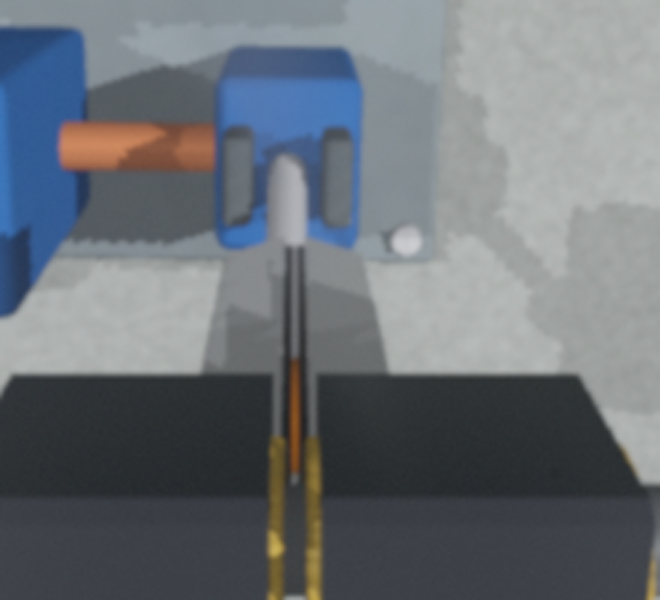

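View pics/s3.png

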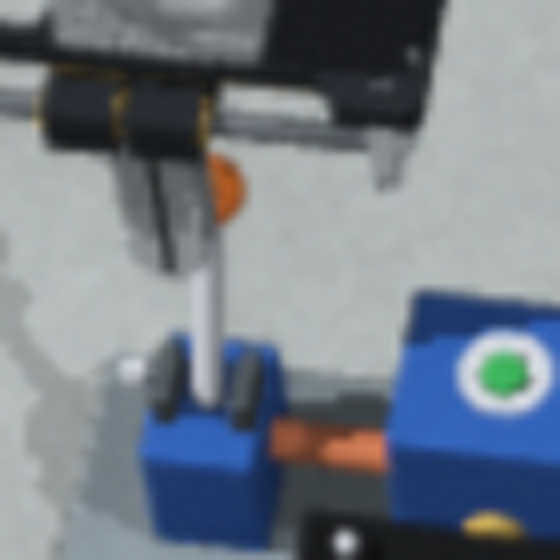

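The lever hasn't moved: the knob is still at scene px (226,223), and through the finger gap in the wrist view it sits behind the fingers. The tip got past it, probably still high while descending and moving at once. Going back up and over, then I'll descend fully before pushing.

Call:
{"fn": "servo_tool", "kwargs": {"moves": [[[0,0,0,0,0,-0.06,1],[0,0,0,0,0,-0.12,1],[0,0,0,0,0,-0.12,1],[0,0,0,0,0,-0.12,1],[0,0,0,-0.05,0,-0.12,1],[0,0,0,-0.1,0,-0.12,1],[0,0,0,-0.15,0,-0.12,1],[0,0,0,-0.2,0,-0.12,1],[0,0,0,-0.2,0,-0.12,1],[0,0,0,-0.2,0,-0.06,1],[0,0,0,-0.2,0,0,1],[0,0,0,-0.2,0,0,1]]]}}

```text
time_s: 3.75
ee_pos: [0.4583, -0.0967, 0.127]
eef_rot: [-3.141, 0.009, -0.317]
force: [-1.0, 0.3, -1.9]
grip_width: 0.0011
```

```bash
python3 - <<'E'
from h import *
W=camera("wrist");cv2.imwrite("pics/w4.png",W["color"][:,:,::-1])
S=camera("scene");im=S["color"][170:290,180:320,::-1];cv2.imwrite("pics/s4.png",cv2.resize(im,None,fx=5,fy=5,interpolation=cv2.INTER_CUBIC))
T=camera("top")
for c in (S,T):print(blobs(c["color"],(7,170,100),(18,255,255),(190,150,350,320)))
print(get_obs()["ee_pos"])
E
```

```text
[(np.int32(49), [222, 220, 8, 8], [225.4, 223.3])]
[]
[ 0.46142636 -0.097602    0.13309128]
```

View pics/w4.png

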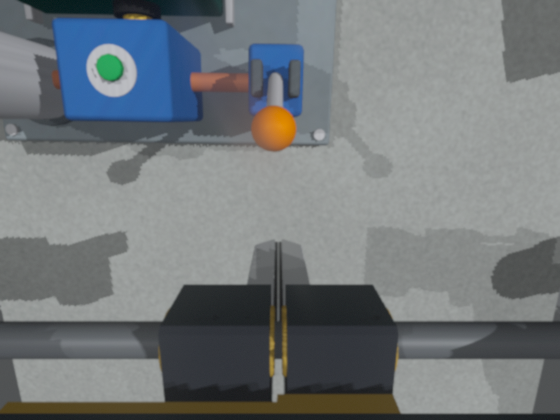

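View pics/s4.png

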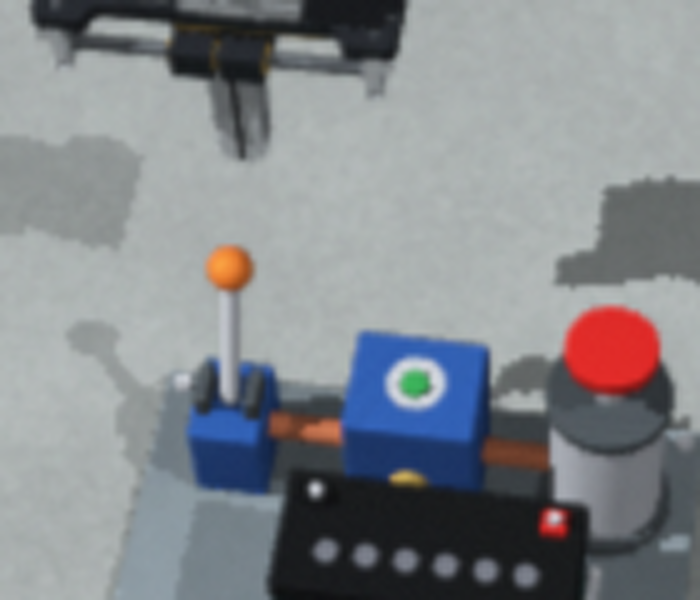

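The lever is unmoved, and the knob (wrist px (274,129)) is straight ahead of the finger column (278). Re-triangulating the knob from the wrist view.

```bash
python3 - <<'E'
from h import *
W=camera("wrist");S=camera("scene")
b=blobs(W["color"],(7,170,100),(18,255,255),(230,90,320,170));print(b)
k=tri(S,(225.4,223.3),W,b[0][2]);print(k, (k[:2]-HX)@tx,(k[:2]-HX)@ty)
p=get_obs()["ee_pos"];print(p,(p[:2]-HX)@tx,(p[:2]-HX)@ty, proj(W,[p]))
E
```

```text
[(np.int32(914), [263, 113, 32, 40], [278.7, 131.5])]
[ 0.52314589 -0.11618973  0.14696903] -0.03546898124058585 3.7499963972160255e-05
[ 0.46182723 -0.09769023  0.13368797] -0.09948774037863789 -0.001721847153968837 [[277.62909104 234.22790118]]
```

Knob at x -35 mm from the hinge, z 0.147; finger at -99 mm, z 0.134. Now a slow push, no simultaneous descent.

Call:
{"fn": "servo_tool", "kwargs": {"moves": [[[0,0,0,0.03,0,0,1],[0,0,0,0.06,0,0,1],[0,0,0,0.08,0,0,1],[0,0,0,0.09,0,0,1],[0,0,0,0.1,0,0,1],[0,0,0,0.11,0,0,1],[0,0,0,0.12,0,0,1],[0,0,0,0.13,0,0,1],[0,0,0,0.14,0,0,1],[0,0,0,0.14,0,0,1]]]}}

```text
time_s: 4.83
ee_pos: [0.5289, -0.1197, 0.1338]
eef_rot: [-3.141, -0.002, -0.317]
force: [0.9, -0.0, -0.5]
grip_width: 0.0003
```

```bash
python3 - <<'E'
from h import *
W=camera("wrist");cv2.imwrite("pics/w5.png",W["color"][:,:,::-1])
S=camera("scene");im=S["color"][170:290,180:320,::-1];cv2.imwrite("pics/s5.png",cv2.resize(im,None,fx=5,fy=5,interpolation=cv2.INTER_CUBIC))
for c in (S,):print(blobs(c["color"],(7,170,100),(18,255,255),(190,150,350,320)))
p=get_obs()["ee_pos"];print(p,(p[:2]-HX)@tx,(p[:2]-HX)@ty)
E
```

```text
[(np.int32(17), [223, 222, 7, 6], [226.4, 225.2])]
[ 0.52831621 -0.11948937  0.13368348] -0.029522964141940316 -0.001465200659541928
```

View pics/w5.png

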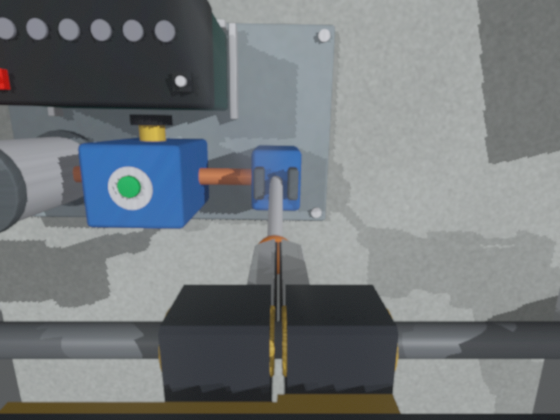

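View pics/s5.png

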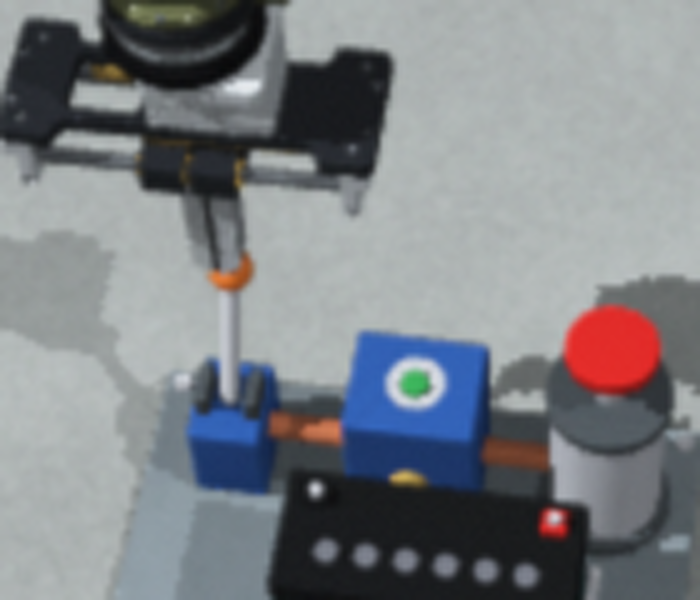

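```bash
python3 - <<'E'
from h import *
W=camera("wrist");S=camera("scene");T=camera("top");o=get_obs();p=o["ee_pos"];print(o["qpos"].round(3),o["force"].round(2))
k=[0.5231,-.1162,.147]
for c in(S,W):print(proj(c,[p,p+[0,0,.03],k]).round(1).tolist())
for n,c,r in(("s",S,(205,255,205,255)),("w",W,(180,330,220,340))):
    im=c["color"][r[0]:r[1],r[2]:r[3],::-1];cv2.imwrite(f"pics/{n}6.png",cv2.resize(im,None,fx=600//(r[1]-r[0]),fy=600//(r[1]-r[0]),interpolation=cv2.INTER_CUBIC))
E
```

```text
[-0.29   0.316  1.596  0.     1.227  1.597] [-0.19 -0.14  0.08]
[[224.5, 228.0], [223.5, 221.5], [225.0, 223.3]]
[[277.6, 234.8], [277.6, 251.8], [275.2, 250.7]]
```

View pics/s6.png

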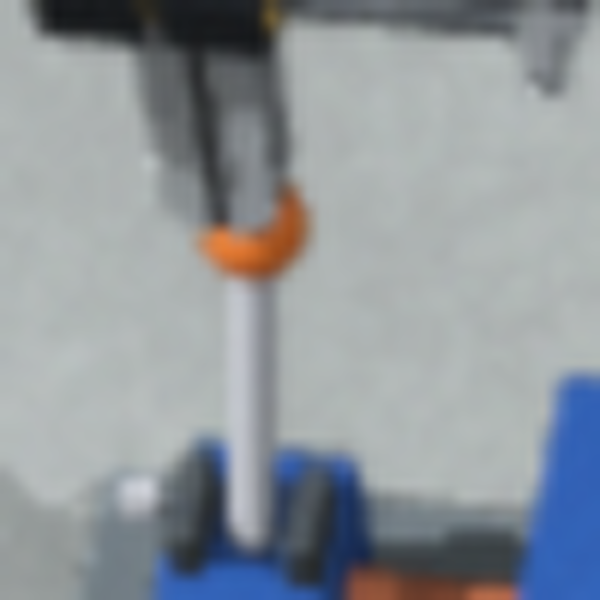

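View pics/w6.png

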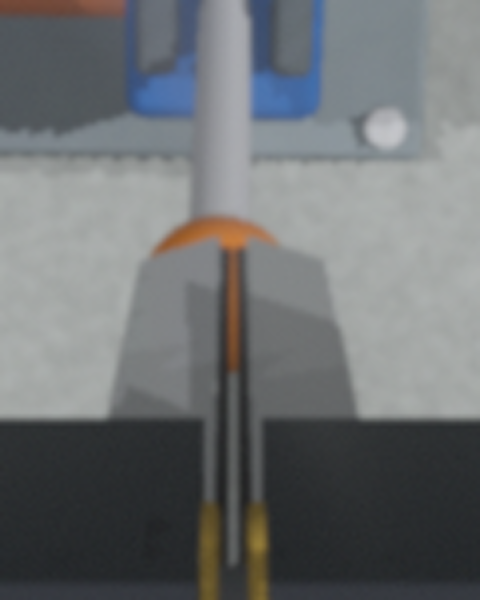

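The closed fingertip overlaps the drawn knob with no force and no lever motion, so at this height nothing touches. I'll back off, go lower and push on the stem.

Call:
{"fn": "servo_tool", "kwargs": {"moves": [[[0,0,0,-0.04,0,0,1],[0,0,0,-0.08,0,0,1],[0,0,0,-0.08,0,0,1],[0,0,0,-0.08,0,0.03,1],[0,0,0,-0.08,0,0.056,1],[0,0,0,-0.08,0,0.056,1],[0,0,0,-0.05,0,0.056,1],[0,0,0,-0.02,0,0.056,1],[0,0,0,0,0,0.056,1],[0,0,0,0.02,0,0.056,1],[0,0,0,0.03,0,0.056,1],[0,0,0,0.03,0,0.056,1]]]}}

```text
time_s: 6.08
ee_pos: [0.5432, -0.1244, 0.1061]
eef_rot: [-3.141, -0.002, -0.317]
force: [-0.3, 0.7, 0.5]
grip_width: 0.0006
```

```bash
cat > look.py <<'E'
from h import *
import sys
n=sys.argv[1]
W=camera("wrist");S=camera("scene");o=get_obs();p=o["ee_pos"]
print(p.round(4),"x",(p[:2]-HX)@tx,"y",(p[:2]-HX)@ty,o["force"].round(2),o["time_s"],blobs(S["color"],(7,170,100),(18,255,255),(190,150,350,320)))
a=cv2.resize(S["color"][195:285,205:325,::-1],(400,300),interpolation=cv2.INTER_CUBIC);b=cv2.resize(W["color"][:,:,::-1],(400,300))
cv2.imwrite(f"pics/{n}.png",np.hstack([a,b]))
E
python3 look.py l7
```

```text
[ 0.5423 -0.124   0.106 ] x -0.014793669689299831 y -0.0013498568795354984 [-0.26 -0.89 -0.87] 6.1833 [(np.int32(51), [218, 232, 8, 9], [221.9, 236.1])]
```

View pics/l7.png

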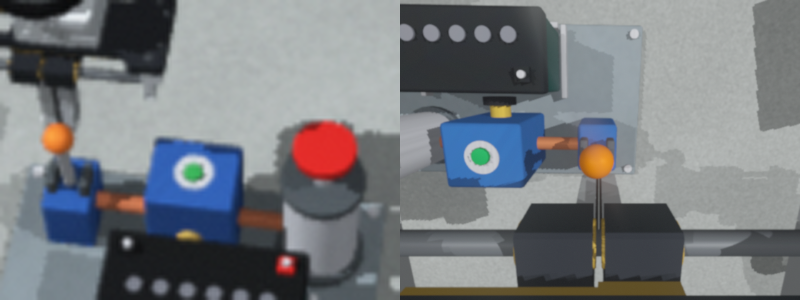

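The stem takes the push; the knob has moved to px (222,236), about upright. Continuing slowly.

Call:
{"fn": "servo_tool", "kwargs": {"moves": [[[0,0,0,0.01,0,0,1],[0,0,0,0.02,0,0,1],[0,0,0,0.03,0,0,1],[0,0,0,0.036,0,0,1],[0,0,0,0.04,0,0,1],[0,0,0,0.04,0,0,1]]]}}

```text
time_s: 6.68
ee_pos: [0.5617, -0.1304, 0.1059]
eef_rot: [-3.141, -0.002, -0.317]
force: [0.9, -0.5, -0.8]
grip_width: 0.0001
```

```bash
python3 look.py l8; python3 - <<'E'
from h import *
W=camera("wrist");S=camera("scene")
b=blobs(W["color"],(5,170,80),(18,255,255),(180,60,360,300),100);s=blobs(S["color"],(7,170,100),(18,255,255),(190,150,250,320))
print(b,s);k=tri(S,s[0][2],W,b[0][2]);r=(k[:2]-HX)@tx;print(k,r,np.arctan2(r,k[2]-.075)+.6)
for a in(1.0,1.1,1.2):print(a,proj(S,[[*(HX+.08*np.sin(a-.6)*tx),.075+.08*np.cos(a-.6)]]))
E
```

```text
[ 0.5614 -0.1303  0.106 ] x 0.005292511248122804 y -0.0012844537124008608 [-0.63  0.15 -0.04] 6.7833 [(np.int32(54), [217, 240, 8, 9], [220.8, 243.6])]
[(np.int32(1504), [253, 203, 46, 44], [275.8, 224.9])] [(np.int32(55), [217, 239, 8, 10], [220.8, 243.6])]
[ 0.57822024 -0.13487592  0.1419344 ] 0.022682726523510496 0.9267341609607791
1.0 [[220.06592542 245.06545947]]
1.1 [[219.64979475 248.24930165]]
1.2 [[219.28879524 251.45142227]]
```

View pics/l8.png

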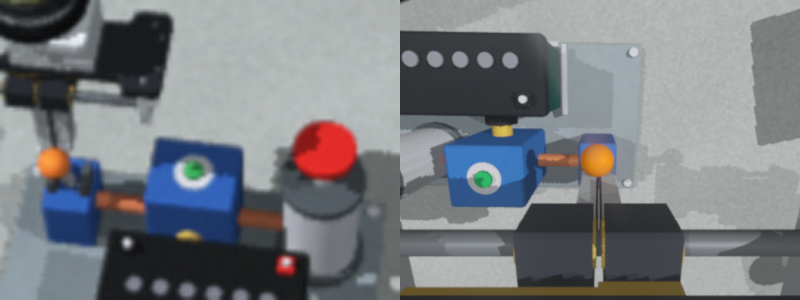

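Lever at about 0.93 rad. A little more, until force shows the stop.

Call:
{"fn": "servo_tool", "kwargs": {"moves": [[[0,0,0,0.008,0,0,1],[0,0,0,0.014,0,0,1],[0,0,0,0.018,0,0,1],[0,0,0,0.02,0,0,1]]]}}

```text
time_s: 7.22
ee_pos: [0.5711, -0.1335, 0.106]
eef_rot: [-3.141, -0.002, -0.317]
force: [-1.4, 0.6, -1.6]
grip_width: 0.0008
```

```bash
cat > lev.py <<'E'
from h import *
W=camera("wrist");S=camera("scene");o=get_obs()
b=blobs(W["color"],(5,170,80),(18,255,255),(180,60,360,300),100);s=blobs(S["color"],(7,170,100),(18,255,255),(190,150,250,320))
k=tri(S,s[0][2],W,b[0][2]);r=(k[:2]-HX)@tx;print(s,k,r,"ang",np.arctan2(r,k[2]-.075)+.6,o["force"],(o["ee_pos"][:2]-HX)@tx)
E
python3 lev.py
```

```text
[(np.int32(53), [216, 244, 9, 8], [220.2, 247.7])] [ 0.58725986 -0.13801369  0.13772111] 0.03224972049129103 ang 1.0749243583054304 [-0.94777233  0.284986    0.72705626] 0.015393307097765586
```

Call:
{"fn": "servo_tool", "kwargs": {"moves": [[[0,0,0,0.006,0,0,1],[0,0,0,0.012,0,0,1],[0,0,0,0.014,0,0,1],[0,0,0,0.014,0,0,1]]]}}

```text
time_s: 7.65
ee_pos: [0.5768, -0.1353, 0.1059]
eef_rot: [-3.141, 0.001, -0.317]
force: [-9.5, 2.4, 4.3]
grip_width: 0.0004
```

```bash
python3 lev.py
```

```text
[(np.int32(55), [216, 246, 9, 9], [219.7, 250.4])] [ 0.59262879 -0.14020004  0.13420914] 0.03803352939060814 ang 1.1709850109705273 [-8.57589397  2.40826912  3.81445887] 0.021501735320156402
```

At the stop: about 9 N resisting, angle ~1.17 measured. Backing off and rising.

Call:
{"fn": "servo_tool", "kwargs": {"moves": [[[0,0,0,-0.04,0,0,1],[0,0,0,-0.1,0,0,1],[0,0,0,-0.14,0,0,1],[0,0,0,-0.14,0,-0.06,1],[0,0,0,-0.14,0,-0.12,1],[0,0,0,-0.14,0,-0.18,1],[0,0,0,-0.14,0,-0.2,1],[0,0,0,-0.14,0,-0.2,1]]]}}

```text
time_s: 8.42
ee_pos: [0.5117, -0.114, 0.2088]
eef_rot: [-3.141, -0.004, -0.317]
force: [0.3, 0.7, 0.7]
grip_width: 0.0003
```

```bash
python3 lev.py; python3 - <<'E'
from h import *
go([.620,.0625,.206])
go([.620,.0625,.180])
E
```

```text
[(np.int32(55), [216, 247, 9, 8], [219.7, 250.4])] [ 0.59584391 -0.14050501  0.1393928 ] 0.04118074645888423 ang 1.168975506145507 [-0.51898852  0.61974005 -1.26562793] -0.04848576015555483
row [-0.0002, 0.001, 0.0022, 0.0989, -0.403, -0.0019] dist 0.20746294957479508
row [-0.0002, 0.001, 0.0022, 0.0989, -0.403, 0.0501] dist 0.2089700535456639
```

Call:
{"fn": "servo_tool", "kwargs": {"moves": [[[0,0,0,0.02,-0.08,0,1],[0,0,0,0.04,-0.16,0,1],[0,0,0,0.06,-0.24,0,1],[0,0,0,0.08,-0.32,0,1],[0,0,0,0.099,-0.4,0,1],[0,0,0,0.099,-0.403,0,1],[0,0,0,0.099,-0.403,0,1],[0,0,0,0.099,-0.403,0.03,1],[0,0,0,0.099,-0.403,0.05,1],[0,0,0,0.099,-0.403,0.05,1]]]}}

```text
time_s: 9.35
ee_pos: [0.6185, 0.0614, 0.1769]
eef_rot: [3.14, 0.006, -0.318]
force: [-0.4, -0.8, -0.4]
grip_width: 0.0009
```

```bash
python3 look.py l9; python3 - <<'E'
from h import *
go([.620,.0625,.1525])
E
```

```text
[0.6196 0.0617 0.1796] x 2.2622468342534254e-05 y 0.19921047826737925 [-0.39  0.    0.4 ] 9.45 [(np.int32(56), [216, 246, 9, 9], [219.7, 250.3])]
row [0.0, 0.0017, 0.0015, 0.0004, -0.0018, 0.0543] dist 0.027162980990215923
```

View pics/l9.png

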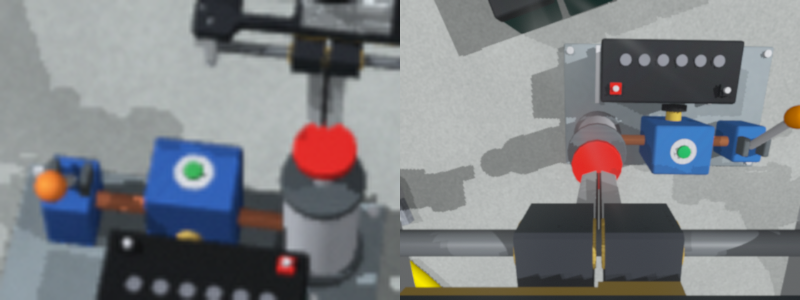

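Call:
{"fn": "servo_tool", "kwargs": {"moves": [[[0,0,0,0,-0.002,0.02,1],[0,0,0,0,-0.002,0.034,1],[0,0,0,0,-0.002,0.044,1],[0,0,0,0,-0.002,0.05,1],[0,0,0,0,-0.002,0.05,1]]]}}

```text
time_s: 9.87
ee_pos: [0.6195, 0.0626, 0.1538]
eef_rot: [3.141, 0.004, -0.318]
force: [0.1, -0.2, 0.1]
grip_width: 0.0008
```

```bash
python3 look.py l10
```

```text
[0.6199 0.0627 0.1548] x 3.257387118388965e-05 y 0.20024813197307792 [ 0.03 -0.58  0.28] 9.9667 [(np.int32(56), [216, 246, 9, 9], [219.7, 250.3])]
```

View pics/l10.png

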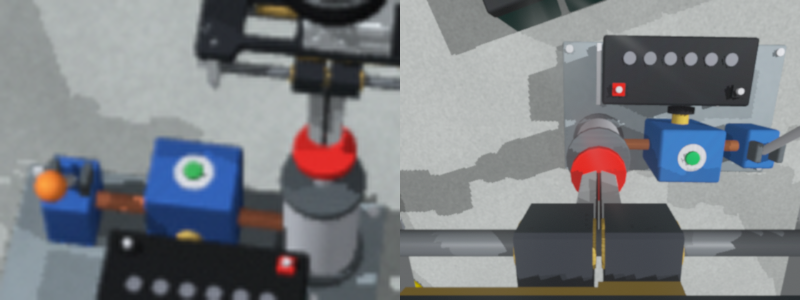

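Again the drawn tip sinks into the cap with no force, so the part of the finger that actually makes contact starts about 2 cm or more behind the TCP. That fits the lever too. I'll go down slowly and find contact by force.

Call:
{"fn": "servo_tool", "kwargs": {"moves": [[[0,0,0,0,0,0.006,1],[0,0,0,0,0,0.012,1],[0,0,0,0,0,0.016,1],[0,0,0,0,0,0.016,1]]]}}

```text
time_s: 10.3
ee_pos: [0.6197, 0.0627, 0.1462]
eef_rot: [3.141, 0.003, -0.318]
force: [0.6, -0.2, -0.4]
grip_width: 0.0001
```

Call:
{"fn": "servo_tool", "kwargs": {"moves": [[[0,0,0,0,0,0.006,1],[0,0,0,0,0,0.01,1],[0,0,0,0,0,0.01,1]]]}}

```text
time_s: 10.55
ee_pos: [0.6194, 0.0626, 0.1406]
eef_rot: [3.141, 0.004, -0.318]
force: [0.2, -0.7, -0.7]
grip_width: 0.0007
```

Call:
{"fn": "servo_tool", "kwargs": {"moves": [[[0,0,0,0,0,0.006,1],[0,0,0,0,0,0.01,1],[0,0,0,0,0,0.01,1]]]}}

```text
time_s: 10.8
ee_pos: [0.6197, 0.0626, 0.1358]
eef_rot: [3.141, 0.003, -0.318]
force: [-0.8, -0.3, 5.8]
grip_width: 0.0003
```

```bash
python3 look.py l11; python3 - <<'E'
from h import *
for c,r in((camera("scene"),(285,215,325,265)),): print(blobs(c["color"],(0,150,90),(5,255,255),r))
E
```

```text
[0.6197 0.0627 0.1362] x -0.0001552648405778083 y 0.20019487885122497 [-0.6  -0.38  5.34] 10.9 [(np.int32(56), [216, 246, 9, 9], [219.7, 250.3])]
[(np.int32(148), [293, 234, 19, 15], [301.8, 242.8])]
```

View pics/l11.png

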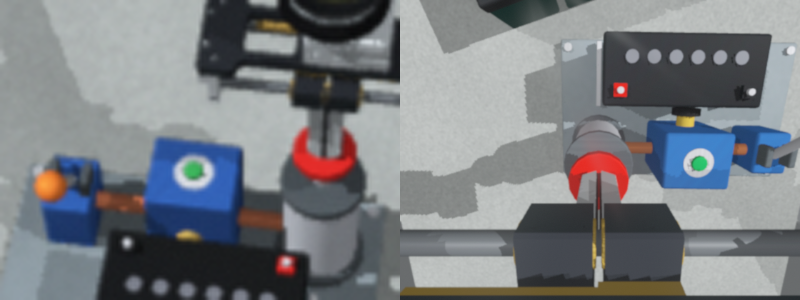

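Contact at TCP z ≈ 0.136 (5.8 N, matching the spring). Stroke: 15–16 mm further down, watching force.

Call:
{"fn": "servo_tool", "kwargs": {"moves": [[[0,0,0,0,0,0.01,1],[0,0,0,0,0,0.02,1],[0,0,0,0,0,0.028,1],[0,0,0,0,0,0.03,1],[0,0,0,0,0,0.03,1]]]}}

```text
time_s: 11.37
ee_pos: [0.62, 0.0626, 0.1228]
eef_rot: [-3.141, 0.001, -0.318]
force: [-4.0, -0.5, 12.7]
grip_width: 0.0002
```

```bash
python3 look.py l12
```

```text
[0.62   0.0626 0.1228] x 0.0001458121201732833 y 0.2002440916626406 [-4.33 -0.34 12.95] 11.4667 [(np.int32(55), [216, 247, 9, 8], [219.7, 250.4])]
```

View pics/l12.png

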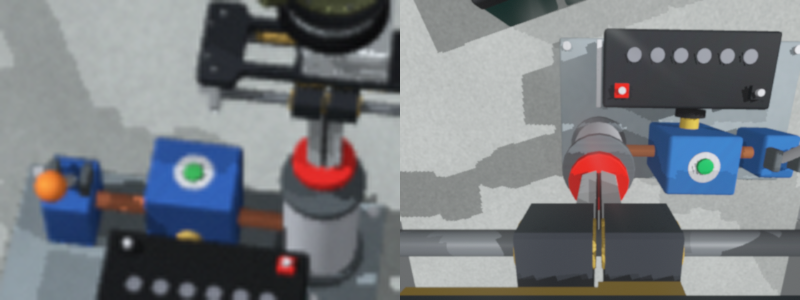

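Cap down ~14 mm with 13 N. Now let up and repeat.

Call:
{"fn": "servo_tool", "kwargs": {"moves": [[[0,0,0,0,0,-0.02,1],[0,0,0,0,0,-0.04,1],[0,0,0,0,0,-0.044,1],[0,0,0,0,0,-0.044,1],[0,0,0,0,0,-0.044,1]]]}}

```text
time_s: 11.88
ee_pos: [0.6199, 0.0626, 0.1445]
eef_rot: [-3.141, 0.002, -0.318]
force: [-0.1, 0.8, 0.5]
grip_width: 0.0007
```

```bash
python3 look.py l13;python3 - <<'E'
from h import *
go([.62,.0626,.1215])
E
```

```text
[0.6198 0.0626 0.1441] x -9.25800083705293e-05 y 0.20014199403764682 [ 1.   -0.15  0.16] 11.9833 [(np.int32(55), [216, 247, 9, 8], [219.7, 250.4])]
row [0.0, 0.0014, 0.0015, 0.0005, -0.0002, 0.0452] dist 0.02258349118345415
```

View pics/l13.png

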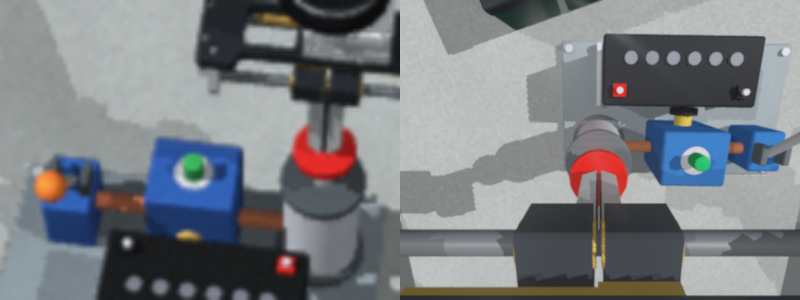

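The pin has risen one notch. Repeating with down-and-up in one call.

Call:
{"fn": "servo_tool", "kwargs": {"moves": [[[0,0,0,0,0,0.014,1],[0,0,0,0,0,0.028,1],[0,0,0,0,0,0.04,1],[0,0,0,0,0,0.046,1],[0,0,0,0,0,0.046,1],[0,0,0,0,0,0.046,1],[0,0,0,0,0,0.03,1],[0,0,0,0,0,0.014,1],[0,0,0,0,0,0,1],[0,0,0,0,0,0,1],[0,0,0,0,0,0,1]]]}}

```text
time_s: 12.9
ee_pos: [0.6195, 0.0626, 0.1436]
eef_rot: [3.141, 0.003, -0.318]
force: [-0.5, -0.2, -0.1]
grip_width: 0.0004
```

Call:
{"fn": "servo_tool", "kwargs": {"moves": [[[0,0,0,0,0,0.014,1],[0,0,0,0,0,0.028,1],[0,0,0,0,0,0.04,1],[0,0,0,0,0,0.046,1],[0,0,0,0,0,0.046,1],[0,0,0,0,0,0.046,1],[0,0,0,0,0,0.03,1],[0,0,0,0,0,0.014,1],[0,0,0,0,0,0,1],[0,0,0,0,0,0,1],[0,0,0,0,0,0,1]]]}}

```text
time_s: 13.82
ee_pos: [0.6192, 0.0626, 0.1428]
eef_rot: [3.141, 0.004, -0.318]
force: [-0.9, -0.4, -0.1]
grip_width: 0.0003
```

```bash
python3 look.py l14
```

```text
[0.6191 0.0625 0.1424] x -0.0007458757574022804 y 0.19986474979162042 [ 0.6  -0.19 -0.04] 13.9167 [(np.int32(56), [216, 246, 9, 9], [219.7, 250.3])]
```

View pics/l14.png

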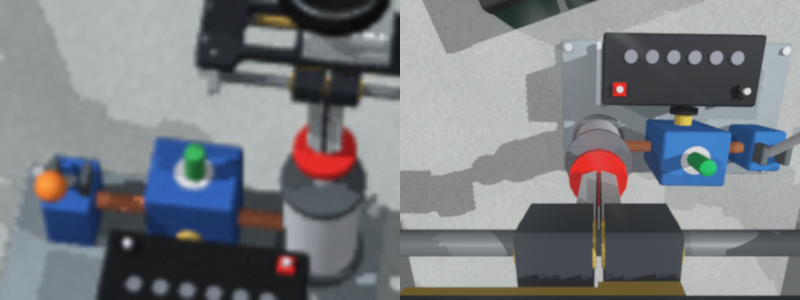

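Pin at about three notches; the base pose drifts slightly, so I'll end each stroke a bit higher.

Call:
{"fn": "servo_tool", "kwargs": {"moves": [[[0,0,0,0.001,0,0.014,1],[0,0,0,0.001,0,0.028,1],[0,0,0,0.001,0,0.038,1],[0,0,0,0.001,0,0.043,1],[0,0,0,0.001,0,0.043,1],[0,0,0,0.001,0,0.043,1],[0,0,0,0.001,0,0.03,1],[0,0,0,0.001,0,0.012,1],[0,0,0,0.001,0,-0.004,1],[0,0,0,0.001,0,-0.004,1],[0,0,0,0.001,0,-0.004,1]]]}}

```text
time_s: 14.83
ee_pos: [0.6194, 0.0623, 0.144]
eef_rot: [3.14, 0.005, -0.318]
force: [0.3, 0.7, 0.6]
grip_width: 0.0004
```

Call:
{"fn": "servo_tool", "kwargs": {"moves": [[[0,0,0,0.001,0,0.014,1],[0,0,0,0.001,0,0.028,1],[0,0,0,0.001,0,0.04,1],[0,0,0,0.001,0,0.046,1],[0,0,0,0.001,0,0.046,1],[0,0,0,0.001,0,0.046,1],[0,0,0,0.001,0,0.03,1],[0,0,0,0.001,0,0.012,1],[0,0,0,0.001,0,0,1],[0,0,0,0.001,0,0,1],[0,0,0,0.001,0,0,1]]]}}

```text
time_s: 15.75
ee_pos: [0.6195, 0.0621, 0.1431]
eef_rot: [3.14, 0.006, -0.318]
force: [0.1, -0.7, -0.6]
grip_width: 0.0005
```

```bash
python3 look.py l15
```

```text
[0.6194 0.0621 0.1428] x -0.00034621132381656804 y 0.19958165882115386 [-0.53 -0.77 -0.01] 15.85 [(np.int32(55), [216, 247, 9, 8], [219.7, 250.4])]
```

View pics/l15.png

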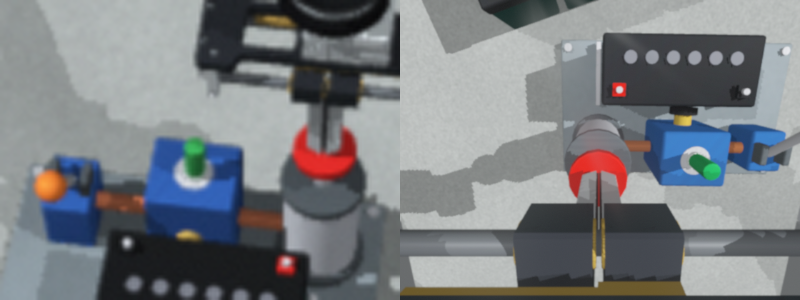

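Call:
{"fn": "servo_tool", "kwargs": {"moves": [[[0,0,0,0.001,0,0.016,1],[0,0,0,0.001,0,0.032,1],[0,0,0,0.001,0,0.046,1],[0,0,0,0.001,0,0.048,1],[0,0,0,0.001,0,0.048,1],[0,0,0,0.001,0,0.048,1],[0,0,0,0.001,0,0.03,1],[0,0,0,0.001,0,0.012,1],[0,0,0,0.001,0,-0.008,1],[0,0,0,0.001,0,-0.008,1],[0,0,0,0.001,0,-0.008,1],[0,0,0,0.001,0,-0.008,1]]]}}

```text
time_s: 16.85
ee_pos: [0.6194, 0.062, 0.1457]
eef_rot: [3.139, 0.008, -0.318]
force: [-0.6, 0.3, -0.1]
grip_width: 0.0004
```

```bash
cat > pin.py <<'E'
from h import *
W=camera("wrist");S=camera("scene")
b=blobs(W["color"],(50,120,60),(80,255,255),(400,130,560,280),20);s=blobs(S["color"],(50,120,60),(80,255,255),(250,225,275,256),5)
print(b,s)
for z in(.115,.131,.139,.147,.155):print(z,proj(S,[[.588,-.0325,z]])[0].round(1),proj(W,[[.588,-.0325,z]])[0].round(1))
for n,c,r in(("ps",S,(225,265,240,290)),("pw",W,(150,275,400,530))):
    im=c["color"][r[0]:r[1],r[2]:r[3],::-1];cv2.imwrite("pics/%s_%d.png"%(n,get_obs()["time_s"]*100),cv2.resize(im,(480,400),interpolation=cv2.INTER_CUBIC))
E
python3 look.py l16; python3 pin.py; ls -t pics|head -2
```

```text
[0.6195 0.062  0.1458] x -0.00015090360932384792 y 0.1994635157543198 [-0.37 -0.01  0.33] 16.95 [(np.int32(56), [216, 246, 9, 9], [219.7, 250.3])]
[(np.int32(905), [404, 216, 42, 35], [424.9, 232.5])] [(np.int32(52), [260, 237, 6, 11], [262.9, 241.4])]
0.115 [262.  245.7] [413.8 221.3]
0.131 [261.8 242.4] [422.7 228. ]
0.139 [261.7 240.7] [427.6 231.7]
0.147 [261.6 239.1] [432.9 235.6]
0.155 [261.5 237.4] [438.6 239.9]
pw_1705.png
ps_1705.png
```

```bash
python3 -c "
import cv2,numpy as np
cv2.imwrite('pics/pp.png',np.hstack([cv2.imread('pics/ps_1705.png'),cv2.imread('pics/pw_1705.png')])[:, ::1][:,:800*2])
i=cv2.imread('pics/pp.png');cv2.imwrite('pics/pp.png',cv2.resize(i,(800,333)))"
```

```text
(no output)
```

View pics/pp.png

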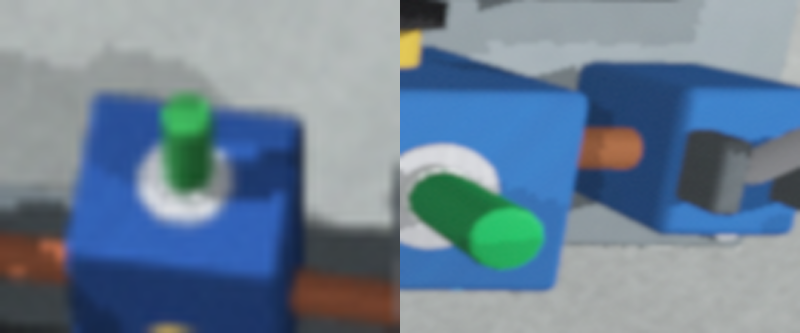

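Pin top measures about 150 mm but no white band shows yet, so more strokes.

Call:
{"fn": "servo_tool", "kwargs": {"moves": [[[0,0,0,0.001,0,0.018,1],[0,0,0,0.001,0,0.036,1],[0,0,0,0.001,0,0.05,1],[0,0,0,0.001,0,0.054,1],[0,0,0,0.001,0,0.054,1],[0,0,0,0.001,0,0.054,1],[0,0,0,0.001,0,0.036,1],[0,0,0,0.001,0,0.018,1],[0,0,0,0.001,0,0,1],[0,0,0,0.001,0,-0.002,1],[0,0,0,0.001,0,-0.002,1],[0,0,0,0.001,0,-0.002,1]]]}}

```text
time_s: 18.05
ee_pos: [0.6197, 0.0618, 0.1461]
eef_rot: [3.139, 0.009, -0.318]
force: [0.6, 0.0, 0.2]
grip_width: 0.0003
```

```bash
python3 pin.py; python3 -c "
import cv2,numpy as np,glob
a,b=[sorted(glob.glob('pics/%s_*.png'%k))[-1] for k in('ps','pw')];print(a)
cv2.imwrite('pics/pp2.png',cv2.resize(np.hstack([cv2.imread(a),cv2.imread(b)]),(800,333)))"
```

```text
[(np.int32(903), [404, 216, 42, 35], [424.7, 232.8])] [(np.int32(51), [260, 237, 6, 11], [262.9, 241.5])]
0.115 [262.  245.7] [413.4 221.4]
0.131 [261.8 242.4] [422.3 228.2]
0.139 [261.7 240.7] [427.2 231.9]
0.147 [261.6 239.1] [432.5 235.9]
0.155 [261.5 237.4] [438.1 240.1]
pics/ps_1814.png
```

View pics/pp2.png

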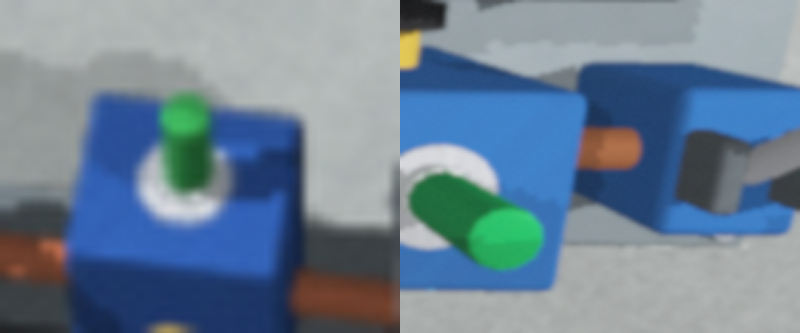

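```bash
python3 - <<'E'
from h import *
from scipy.optimize import minimize_scalar
W=camera("wrist");S=camera("scene")
h=cv2.cvtColor(W["color"],cv2.COLOR_RGB2HSV);roi=h[200:265,395:455]
g=[(x+395,y+200,roi[y,x,2]) for y in range(65) for x in range(60) if 50<roi[y,x,0]<80 and roi[y,x,1]>120]
v=np.array([q[2] for q in g]);print(np.percentile(v,[5,25,50,75,95]))
t=np.array([q[:2] for q in g if q[2]>165]);print(len(t),t.mean(0),t.min(0),t.max(0))
# collar (white ring) centre in wrist, z=.110, vs assumed pin xy
for z in (.147,.150,.153,.155):print(z,onz(W,t.mean(0),z).round(4))
hs=cv2.cvtColor(S["color"],cv2.COLOR_RGB2HSV)
for y in range(234,256):print(y,[tuple(hs[y,x]) for x in (262,263)])
E
```

```text
[105.  109.  125.5 177.  198. ]
373 [434.4772118  238.58713137] [423 228] [445 249]
0.147 [ 0.5858 -0.0334  0.147 ]
0.15 [ 0.5872 -0.0323  0.15  ]
0.153 [ 0.5887 -0.0313  0.153 ]
0.155 [ 0.5897 -0.0306  0.155 ]
234 [(np.uint8(84), np.uint8(8), np.uint8(154)), (np.uint8(84), np.uint8(8), np.uint8(154))]
235 [(np.uint8(76), np.uint8(18), np.uint8(157)), (np.uint8(75), np.uint8(19), np.uint8(157))]
236 [(np.uint8(68), np.uint8(97), np.uint8(152)), (np.uint8(67), np.uint8(104), np.uint8(150))]
237 [(np.uint8(68), np.uint8(158), np.uint8(153)), (np.uint8(68), np.uint8(162), np.uint8(151))]
238 [(np.uint8(68), np.uint8(167), np.uint8(176)), (np.uint8(68), np.uint8(169), np.uint8(171))]
239 [(np.uint8(68), np.uint8(167), np.uint8(182)), (np.uint8(68), np.uint8(167), np.uint8(179))]
240 [(np.uint8(68), np.uint8(167), np.uint8(179)), (np.uint8(68), np.uint8(168), np.uint8(175))]
241 [(np.uint8(68), np.uint8(170), np.uint8(132)), (np.uint8(68), np.uint8(170), np.uint8(123))]
242 [(np.uint8(67), np.uint8(168), np.uint8(111)), (np.uint8(68), np.uint8(167), np.uint8(96))]
243 [(np.uint8(68), np.u
[... 536 characters left out ...]
np.uint8(163))]
249 [(np.uint8(97), np.uint8(11), np.uint8(200)), (np.uint8(96), np.uint8(13), np.uint8(192))]
250 [(np.uint8(109), np.uint8(16), np.uint8(219)), (np.uint8(109), np.uint8(17), np.uint8(216))]
251 [(np.uint8(110), np.uint8(70), np.uint8(199)), (np.uint8(109), np.uint8(66), np.uint8(204))]
252 [(np.uint8(110), np.uint8(150), np.uint8(185)), (np.uint8(110), np.uint8(145), np.uint8(186))]
253 [(np.uint8(109), np.uint8(183), np.uint8(183)), (np.uint8(109), np.uint8(181), np.uint8(183))]
254 [(np.uint8(109), np.uint8(184), np.uint8(184)), (np.uint8(109), np.uint8(185), np.uint8(183))]
255 [(np.uint8(109), np.uint8(183), np.uint8(183)), (np.uint8(109), np.uint8(183), np.uint8(185))]
```

```bash
python3 - <<'E'
from h import *
for n in("l13","l14","l15","l16"):
    im=cv2.imread(f"pics/{n}.png")[:, :400,::-1];h=cv2.cvtColor(np.ascontiguousarray(im),cv2.COLOR_RGB2HSV)
    m=(h[:,:,0]>50)&(h[:,:,0]<82)&(h[:,:,1]>110);m[:,:150]=0;m[:,240:]=0;m[:130]=0;m[210:]=0
    y,x=np.nonzero(m);print(n,195+y.min()/3.333,195+y.max()/3.333)
a=cv2.imread("pics/l14.png")[100:220,540:800];b=cv2.imread("pics/l16.png")[100:220,540:800]
cv2.imwrite("pics/cmp.png",cv2.resize(np.vstack([a,b]),None,fx=2.5,fy=2.5,interpolation=cv2.INTER_CUBIC))
S=camera("scene")
d=np.array([.95,-.02]);
for z in(.110,.112,.114,.116):print(z,proj(S,[[.588+.008,-.0325,z]])[0])
E
```

```text
l13 241.2046204620462 248.7053705370537
l14 237.9042904290429 248.4053405340534
l15 236.7041704170417 247.5052505250525
l16 236.4041404140414 247.5052505250525
0.11 [262.56920395 249.32120237]
0.112 [262.54666527 248.91849629]
0.114 [262.52407301 248.51483317]
0.116 [262.50142701 248.11020959]
```

View pics/cmp.png

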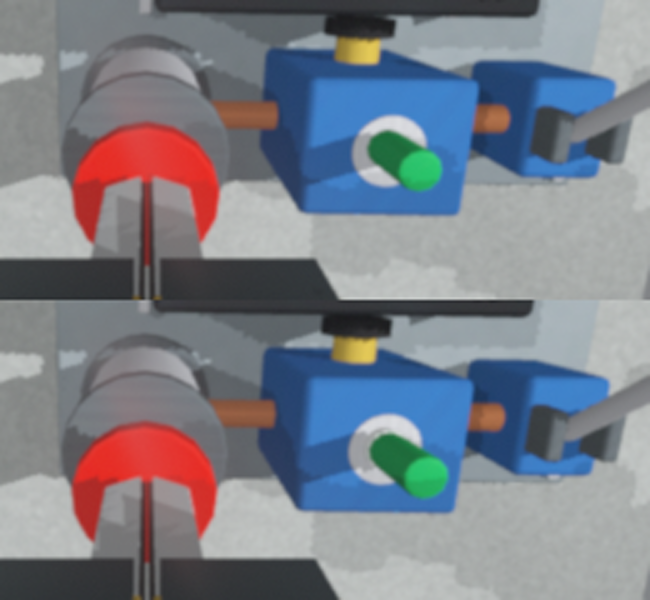

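The last strokes changed nothing, and a shaded white band now shows between the green and the collar (absent after stroke 3). Lifting clear and checking.

Call:
{"fn": "servo_tool", "kwargs": {"moves": [[[0,0,0,0,0,-0.06,1],[0,0,0,0,0,-0.12,1],[0,0,0,0,0,-0.18,1],[0,0,0,0,0,-0.2,1],[0,0,0,-0.06,0.05,-0.2,1],[0,0,0,-0.12,0.1,-0.2,1],[0,0,0,-0.18,0.15,-0.2,1],[0,0,0,-0.24,0.2,-0.2,1],[0,0,0,-0.24,0.2,-0.2,1],[0,0,0,-0.24,0.2,-0.2,1],[0,0,0,-0.24,0.2,-0.2,1]]]}}

```text
time_s: 19.22
ee_pos: [0.4761, 0.0043, 0.248]
eef_rot: [3.139, 0.008, -0.318]
force: [0.1, -0.4, 0.4]
grip_width: 0.0009
```

```bash
python3 - <<'E'
from h import *
W=camera("wrist");S=camera("scene");T=camera("top");print(get_obs()["ee_pos"],get_obs()["force"])
cv2.imwrite("pics/wf.png",W["color"][:,:,::-1])
print("red",blobs(S["color"],(0,150,90),(5,255,255),(285,215,325,265)),"knob",blobs(S["color"],(7,170,100),(18,255,255),(190,150,250,320)))
cv2.imwrite("pics/sf.png",cv2.resize(S["color"][195:325,190:335,::-1],None,fx=4.5,fy=4.5,interpolation=cv2.INTER_CUBIC))
A=cv2.imread("pics/scene0.png")[:,:,::-1];d=cv2.absdiff(A,S["color"]).max(2);ys,xs=np.nonzero(d>60);print(len(xs))
h=cv2.cvtColor(W["color"],cv2.COLOR_RGB2HSV)
n,l,s,c=cv2.connectedComponentsWithStats(((h[:,:,0]>50)&(h[:,:,0]<82)&(h[:,:,1]>120)&(h[:,:,2]>150)).astype(np.uint8))
for i in range(1,n):
    if s[i,4]>80:
        print(s[i],c[i]);
        try: print(tri(S,(262.7,238.9),W,c[i]))
        except Exception as e: print(e)
E
```

```text
[0.47630268 0.00457075 0.2473916 ] [-0.47666349 -0.73688859  0.22573949]
red [(np.int32(261), [293, 232, 19, 17], [302.1, 239.9])] knob [(np.int32(55), [216, 247, 9, 8], [219.7, 250.4])]
24756
[267  52  17  17 223] [274.76681614  60.22421525]
[ 0.5898614  -0.03017444  0.14990657]
```

View pics/wf.png

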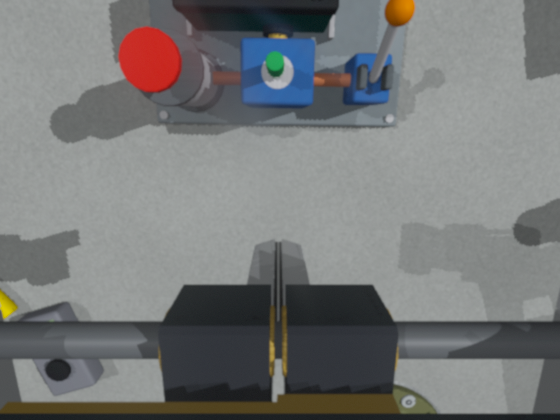

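View pics/sf.png

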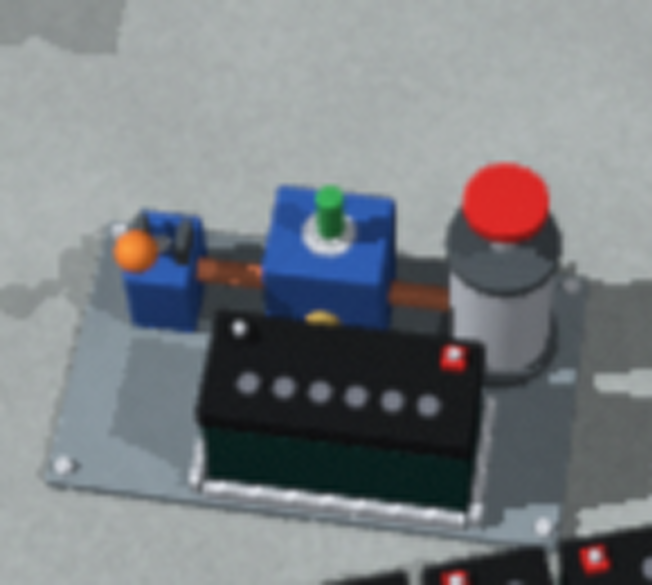

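```bash
python3 - <<'E'
from h import *
W=camera("wrist");K,R,t=P(W);print("cam",-R.T@t, "fwd",R[2])
cv2.imwrite("pics/wz.png",cv2.resize(W["color"][30:115,230:330,::-1],None,fx=7,fy=7,interpolation=cv2.INTER_CUBIC))
E
```

```text
cam [ 0.54539509 -0.01747036  0.45815001] fwd [-0.24543121  0.07706516 -0.96634594]
```

View pics/wz.png

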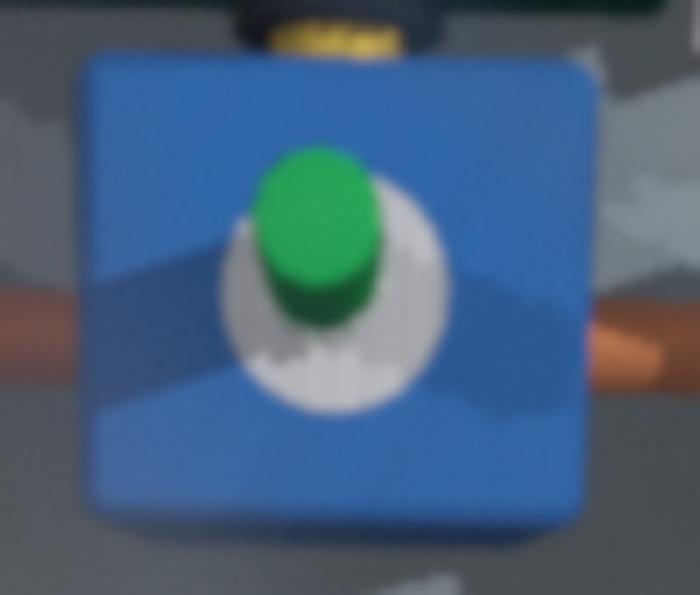

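One more check from a flatter angle, well clear of everything, to judge the pin height.

Call:
{"fn": "servo_tool", "kwargs": {"moves": [[[0,0.08,0,-0.05,0,0,1],[0,0.16,0,-0.1,0,0,1],[0,0.24,0,-0.15,0,0,1],[0,0.32,0,-0.2,0,0,1],[0,0.4,0,-0.22,0,0,1],[0,0.48,0,-0.22,0,0,1],[0,0.5,0,-0.22,0,0,1],[0,0.5,0,-0.22,0,0,1],[0,0.5,0,-0.22,0,0,1],[0,0.5,0,-0.22,0,0,1]]]}}

```text
time_s: 20.25
ee_pos: [0.3723, 0.0391, 0.249]
eef_rot: [3.138, -0.774, -0.315]
force: [0.7, 0.5, -0.3]
grip_width: 0.0006
```

```bash
python3 - <<'E'
from h import *
W=camera("wrist");K,R,t=P(W);print("cam",-R.T@t, "fwd",R[2],get_obs()["ee_pos"])
cv2.imwrite("pics/wg.png",W["color"][:,:,::-1]);print(proj(W,[[.588,-.0325,.147],[.588,-.0325,.154],[.588,-.0325,.11]]))
E
```

```text
cam [0.28022681 0.06987519 0.45042691] fwd [ 0.47372673 -0.1584278  -0.86630457] [0.37236607 0.03878294 0.2489082 ]
[[278.12299035 104.68544617]
 [278.14617653 100.27838939]
 [278.01065844 126.03666354]]
```

View pics/wg.png

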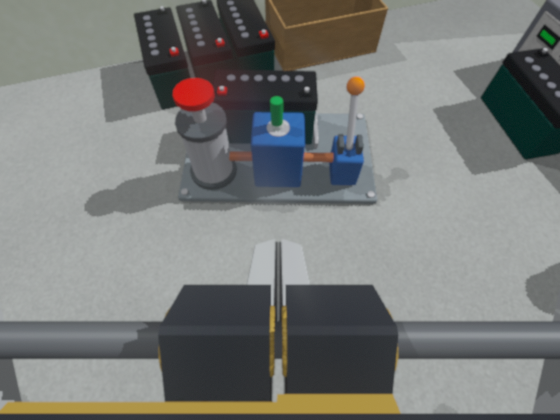

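```bash
python3 - <<'E'
from h import *
W=camera("wrist")
cv2.imwrite("pics/wh.png",cv2.resize(W["color"][80:150,240:320,::-1],None,fx=8,fy=8,interpolation=cv2.INTER_CUBIC))
S=camera("scene")
h=cv2.cvtColor(W["color"],cv2.COLOR_RGB2HSV)
for y in range(92,140): print(y,h[y,277].tolist(),end="; ")
print()
r=blobs(W["color"],(0,150,90),(5,255,255),(160,70,220,115));print(r)
for z in(.154,.169):print(proj(W,[[.62,.0627,z]]))
print(blobs(W["color"],(7,170,100),(18,255,255),(340,70,370,100)),proj(W,[[*(HX+.08*np.sin(.6)*tx),.141]]))
E
```

```text
92 [102, 28, 46]; 93 [108, 27, 47]; 94 [96, 27, 47]; 95 [70, 110, 74]; 96 [70, 172, 123]; 97 [71, 194, 155]; 98 [72, 204, 166]; 99 [72, 200, 168]; 100 [72, 205, 167]; 101 [72, 202, 167]; 102 [72, 201, 166]; 103 [71, 200, 161]; 104 [71, 196, 143]; 105 [71, 183, 113]; 106 [71, 174, 94]; 107 [71, 173, 87]; 108 [71, 173, 87]; 109 [70, 170, 87]; 110 [71, 168, 88]; 111 [72, 163, 89]; 112 [72, 171, 88]; 113 [71, 168, 88]; 114 [72, 169, 86]; 115 [72, 168, 88]; 116 [72, 170, 87]; 117 [72, 168, 88]; 118 [72, 168, 88]; 119 [72, 168, 88]; 120 [73, 165, 88]; 121 [72, 159, 90]; 122 [72, 160, 89]; 123 [73, 162, 88]; 124 [73, 160, 89]; 125 [72, 118, 97]; 126 [73, 61, 117]; 127 [76, 26, 126]; 128 [90, 10, 126]; 129 [96, 10, 128]; 130 [86, 15, 138]; 131 [99, 11, 161]; 132 [110, 8, 181]; 133 [115, 8, 189]; 134 [115, 8, 188]; 135 [114, 14, 178]; 136 [110, 56, 165]; 137 [108, 128, 165]; 138 [107, 168, 167]; 139 [107, 171, 170]; 
[(np.int32(1122), [172, 77, 42, 34], [192.7, 93.5]), (np.int32(12), [217, 90, 3, 5], [218.0, 92.0])]
[[194.94571701  99.77203098]]
[[192.33483047  89.86502681]]
[(np.int32(113), [349, 77, 14, 13], [356.6, 82.7]), (np.int32(10), [348, 86, 3, 5], [349.1, 88.0])] [[354.04684837  83.8638332 ]]
```

View pics/wh.png

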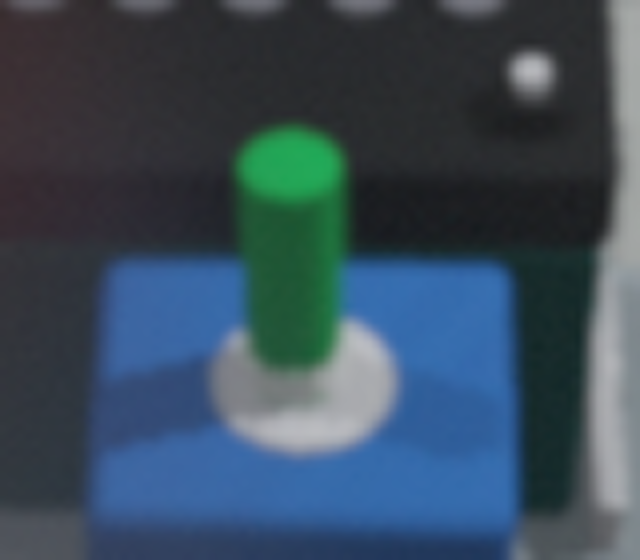

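The white band shows below the green (rows 126–130), and the pin top at row 100 corresponds to z ≈ 0.154. The plunger is up and the lever is over. Handing in.

```bash
python3 -c "
from station import hand_in;print(hand_in())"
```

```text
the job is handed in; nothing more can be done
None
```

I pushed the vent lever to its shut stop and gave the plunger seven strokes. The pin is fully out, and I handed the job in at about 20 s of the 50 s allowed.

**Last checks**
- **Pin:** the white band shows under the green. The flat side view puts the pin top at about 154 mm. An earlier two-camera measurement gave 150 mm, close to the 149 mm limit, but the visible band and the lack of rise over the last strokes support fully out.
- **Vent lever:** it read about 1.17 rad, with roughly 9 N against the stop, and did not move during pumping.
- **Plunger:** the cap is back where it started in the scene image.
- **Case:** I did not measure its position again; it still stands in its dock in the final pictures.
- **Other things on the bench:** the arm did not go near them, but I did not measure them either.
- **Robot:** it stood clear of everything at hand-in.

**What disagreed:** the fingers only made contact about 32 mm behind the stated tool tip. My first two lever pushes and the first descent onto the cap therefore passed through the parts as drawn, with no force. I went lower until force showed contact. The pin was never approached.

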